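Copy a plate's angle with the sliding bevel

ROBOT

A 7-joint arm with a two-finger parallel gripper is mounted at the origin on a cart in front of the work surface, level with it; the furniture and walls round the work are solid. World frame = base frame: x ahead of the robot, y to its left, z up, the work surface at z = 0. Lengths are in m, angles in rad, forces in N, time in s.
With the tool pointing down it reaches from about 0.4 to 0.9 m from the base axis. Payload 5.5 kg.
Tool frame: the origin (TCP) lies at the very end of the fingers, on their centre line; the grasp point (between the pads) lies 19 mm behind it; z points along the fingers, y is the line along which they close (so a half turn about z gives the same grasp; the last joint's range is limited). The gripper opens to 92 mm and grips with 3 to 60 N. Pads are 19 mm wide; open, the fingers measure 130 mm over their backs; the gripper's body (75 mm by 190 mm) begins 47 mm behind the grasp point.
Start: joints at [-1.048, 0.501, -0.427, 1.55, 0.221, 1.138, -0.21], TCP at [0.167, 0.628, 0.227] pointing down, gripper open.
Joint ranges: [-2.88, 2.88], [-0.31, 2.03], [-1.54, 1.56], [0.2, 2.42], [-1.41, 4.55], [0.19, 2.02], [-2.57, 2.57]. Speed limits (rad/s): [2.57, 2.57, 3.14, 3.14, 3.14, 3.14, 3.14].

INTERFACE

Orientations are given as a unit quaternion [x, y, z, w].
In Python, from cell import manip gives the robot as it stands.
- The arm moves only by the shell command python3 nudge.py 'ROWS' [FORCE]. ROWS is a JSON list that holds a single list of rows (three levels of brackets), with 1 to 5 rows, each of 7 numbers: dx, dy, dz in a scale on which 1.0 is 0.75 m, then a rotation vector rx, ry, rz in normalised numbers (1 is pi rad), then the finger opening in m; each row is the pose to reach, as a shift and turn from the pose commanded when the command began, along the tool's axes at that moment; what a row does not reach only later rows make up. A row lasts 1/10 s, in which the tool goes at most 0.05 m and 0.15 rad, less where a joint would pass 70% of its speed; a pose out of reach is approached as far as the arm can. The fingers move at their own pace and stop on an object; FORCE is the grip in N (left out, the last holds). Time passes only in rows, so rows that do not move let the fingers close. It prints the time, the measured TCP pose, the force, the opening and the grip force at its end. A shift or turn number past 1, either way, is cut back to 1. Input that does not fit is refused with a message, and nothing moves.
- manip.get_obs(): the state, without advancing time (a new reading comes with each control period).
- manip.capture(name): name is "scene" or "top" or "wrist"; returns the picture (480x640x3 uint8, red, green, blue); there is no depth.
- manip.camera_params(name): a dict with "camera_matrix" (3x3 intrinsics, pixels), "k1" (the pictures are not rectified: a ray, as slopes to the right and down, at radius r is drawn at 1 + k1 r^2 times it, then the intrinsics apply), "R" (3x3) and "t" (3): a world point X has camera coordinates R X + t; the wrist camera has in their place "T_tool_cam" (4x4, takes a point from camera to tool coordinates, whose origin is the TCP and whose axes are the flange's). Camera axes: x right, y down, z forward; pixel columns grow to the right and rows downward; lengths in m; the calibration is good to about 2 mm. A picture is of the moment at which its call begins: read the wrist's pose just before it. camera_params takes no time and is no camera call.
- manip.job_done(): hands the job in; it is judged then, once.
The state is a dict: "t": time; "joint_positions": joint angles; "qd": joint speeds; "joint_efforts": joint torques, N m; "position": TCP position; "eef_rot": TCP orientation; "wrist_force": force on the tool from outside, world axes, zero at the start; "wrist_torque": the same for the moment, N m; "width": finger opening in m; "grip_force": force on a finger pad.
Only numpy, scipy, OpenCV 4.12 (cv2) and the standard library are available. Lean on these libraries where they do the work, as an engineer would, in place of code of your own. Each camera call takes 0.05 s, during which the arm holds its last target. There are 200 camera calls.

TASK

Use the bevel on the guide rail to give the turning plate on the right the same angle as the fixed upright plate on the left. With the clamp lever still open, push the carriage fully home against its left stop so that the sprung blade lies flush on the fixed plate; with it there, swing the clamp lever all the way over to lock the blade; then slide the carriage to the right until the blade has turned the turning plate flush against itself, and leave everything there without disturbing the vials or the stir bar.

Things in the scene. Friction and masses are not known exactly. Their poses are not given: they have to be found in the camera images.
- rail: Fixed aluminium guide rail lying crosswise in front of the robot, 352 mm long (its y from -206 to +146 mm), 44 mm wide, 14 mm high, with a dark steel stop block 30 mm high at each end. Origin: on the bench under its centre line. Axes: y along the rail to the left (towards the fixed plate), x across it away from the robot (to the plates' side), z up. 'Rail frame' below means this frame.
- carriage (a joint): Slide of the bevel's carriage (m): 0 at the hard left stop, growing to the right (rail -y) up to 0.26. The blade pivot is at rail frame x 0, y = 0.100 - joint. The carriage is an aluminium slab 60 mm wide (y), top at z 32 mm, reaching from 108 mm on the robot's side of the pivot to 22 mm beyond it. About 2 N friction; stays where it is left.
- carriage_knob (a point): Point on the axis of the carriage's upright black push knob, 60 mm above the bench. The knob is 18 mm thick (22 mm at its head), stands from z 32 to 80 mm, at the robot's end of the carriage, 93 mm on the robot's side of the blade pivot (rail frame x -0.093).
- blade (a joint): Blade angle about the pivot from the rail's x axis (rad): 0 square to the rail, positive with the tip to the left, range -0.5 to 0.5. A light spring (0.06 N m) always swings it left, to 0.5 if nothing stops it and the clamp is open; with the carriage at its left stop it lies flush on the fixed plate by itself. Clamped, it holds against about 15 N at mid blade.
- blade_line (a point): Middle of the bevel blade, 85 mm from the pivot; x along the blade from pivot to tip, y to the left, z up. The blade is a steel bar 6 mm thick, from 15 to 151 mm from the pivot, z 36 to 58 mm. Its round hub is 52 mm in diameter.
- clamp (a joint): Clamp lever angle about the blade pivot (rad): 0 open, 1.57 locked (end stop), clockwise seen from above. Open, the lever points to rail frame -x -y (45 degrees); midway it points straight to the robot side (-x); locked, to -x +y (45 degrees). It takes about 2 to 5 N at its knob and stays where it is left.
- clamp_knob (a point): Point on the axis of the upright black knob at the end of the clamp lever, 80 mm above the bench, 55 mm from the blade pivot axis. The knob is 16 mm thick, z 54 to 92 mm; the lever arm is at z 55 to 63 mm.
- ref_plate: Fixed aluminium upright plate (8 mm thick, 72 mm long, 75 mm high, on a foot) left of the bevel. Origin: the bench point where the blade pivot stands when the carriage is at its left stop; x along the plate's face away from the rail, y to the left. The plate reaches from x 50 to 122 mm; its right-hand face is at y 3 mm, so the 6 mm blade lies flush on it at the left stop.
- ref_face (a point): Middle of the fixed plate's right-hand face; axes as ref_plate.
- mount: Fixed round steel foot (52 mm diameter) of the turning plate, right of the bevel on the far side of the rail; origin at bench level on the plate's vertical turning axis, x and y parallel to the rail's.
- turn_plate (a joint): Angle of the turning plate relative to the rail's x axis (rad), same sense as blade (so parallel to the blade when both are equal). Turns with light friction (0.02 N m) and stays where it is left; range -0.9 to 0.9.
- turn_mid (a point): Middle of the turning plate on its turning axis, 47.5 mm above the bench; x along the plate away from the rail, y to the left. The plate is an aluminium upright, 72 mm long, 8 mm thick, z 24 to 75 mm. Flush on the blade, this point lies 7 mm to the right of the blade's centre line.
- vial_a: Bystander: capped sample vial, 27 mm diameter, 64 mm high, behind the rail; origin at its underside.
- stir_bar_0: Bystander: white stir bar, 40 x 10 mm, lying flat on the bench between the plates, lower than the blade; origin at its underside.
- vial_b: Bystander: capped sample vial, 27 mm diameter, 64 mm high, at the back; origin at its underside.

How it is judged:
By the outcome, as a careful person would: the job done as asked, in the order asked, and still so for the second after the job is handed in, with the robot touching nothing.
It also fails if it takes over 48 s, if anything falls off the work surface, if the arm or the gripper's body presses on something with over 40 N, if the wrist force passes 120 N, or if a joint passes its speed limit or range.

## Working session

There is one attempt and no reset: what is moved stays moved. The work goes in short steps, Python scripts to look and compute and a shell command to move; the robot and the scene stay as the last step left them, time stands still between calls to the robot, and variables do not carry over. Pictures are saved under pics/ and viewed, at most 14 in all, crops included, and the job is handed in when it is done.

```bash
ls; mkdir -p pics
python3 - <<'E'
from cell import manip
import cv2
for n in("scene","top"):
    im=manip.capture(n); cv2.imwrite(f"pics/{n}0.png",im[:,:,::-1])
    print(n,manip.camera_params(n))
o=manip.get_obs();print(o["t"],o["position"],o["eef_rot"],o["width"])
E
```

```text
cell.py
nudge.py
pics
scene {'camera_matrix': array([[472.37378229,   0.        , 316.03304107],
       [  0.        , 472.37378229, 237.76867797],
       [  0.        ,   0.        ,   1.        ]]), 'k1': -0.0838208659917743, 'R': array([[ 0.49067981, -0.8712724 ,  0.01085026],
       [-0.55538089, -0.32232387, -0.76658945],
       [ 0.67140553,  0.37012394, -0.64204586]]), 't': array([-0.47139292,  0.31651979,  0.57783685])}
top {'camera_matrix': array([[601.38767567,   0.        , 314.66062593],
       [  0.        , 601.38767567, 244.53000231],
       [  0.        ,   0.        ,   1.        ]]), 'k1': -0.030054561603792444, 'R': array([[ 0.02159176, -0.99928719, -0.03096632],
       [-0.99365308, -0.01802926, -0.1110338 ],
       [ 0.11039636,  0.03316719, -0.99333407]]), 't': array([-0.18310305,  0.59247385,  0.97676659])}
0.1 [0.16685181 0.6275513  0.22577734] [ 1.29523683e-01  9.91575924e-01 -8.83348631e-04 -1.50534272e-04] 0.09164656780318217
```

View pics/scene0.png

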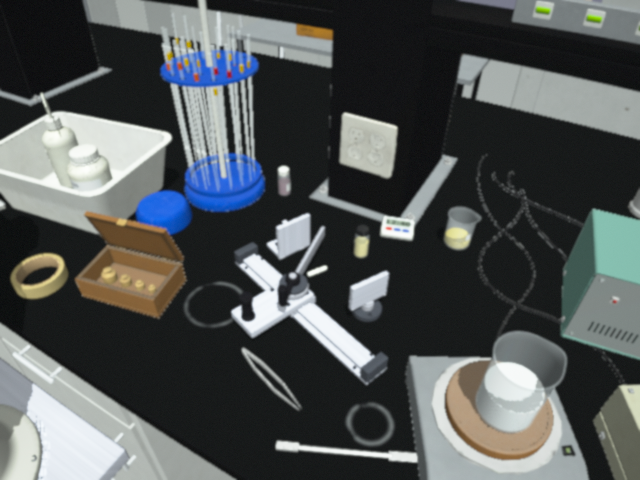

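View pics/top0.png

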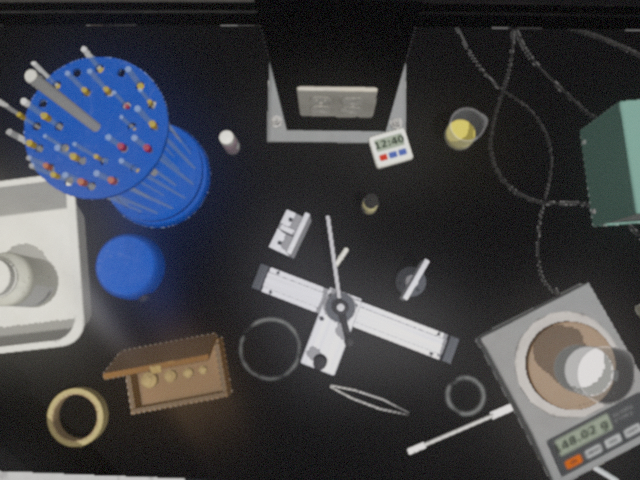

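The scene view shows the bevel mid-bench. In the top view the rail runs from (262,278) to (450,348), the pivot is near (340,308), the carriage knob near (318,358), the clamp lever to about (350,342), the fixed plate near (293,232) and the turning plate near (415,280).

Run:
```python
import cv2
im=cv2.imread("pics/top0.png")[190:390,240:470]
im=cv2.resize(im,None,fx=3.45,fy=3,interpolation=cv2.INTER_CUBIC) if 0 else cv2.resize(im,None,fx=3,fy=3,interpolation=cv2.INTER_CUBIC)
im=cv2.convertScaleAbs(im,alpha=1.3,beta=25)
cv2.imwrite("pics/topcrop.png",im)
im=cv2.imread("pics/scene0.png")[200:390,220:400]
im=cv2.resize(im,None,fx=3,fy=3,interpolation=cv2.INTER_CUBIC)
im=cv2.convertScaleAbs(im,alpha=1.3,beta=25)
cv2.imwrite("pics/scenecrop.png",im)
```

```text
(no output)
```

View pics/topcrop.png

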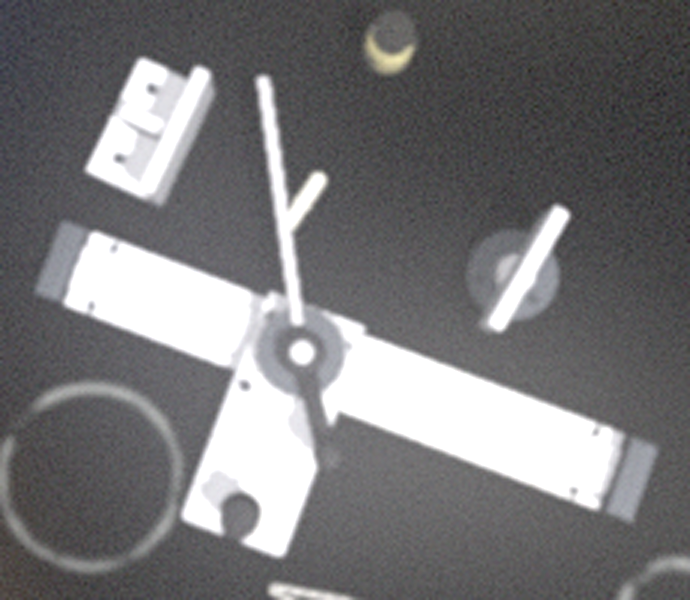

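View pics/scenecrop.png

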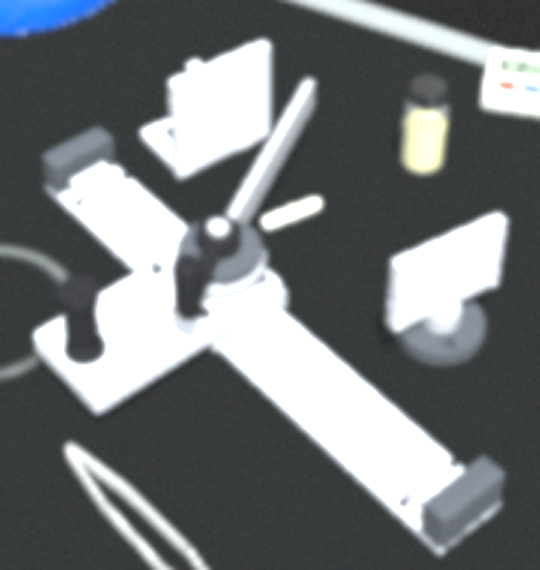

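The crops show the left stop block top at about (64,261), the right one at (632,480), the carriage knob head at (243,511), the clamp lever knob at (328,458), the turning plate's top edge from (562,210) to (495,326), and the fixed plate's from (202,70) to (153,188). The stir bar lies near (307,200), vial_a near (390,40).

```bash
cat > h.py <<'E'
import numpy as np, cv2
from cell import manip
def ray(n,u,v):
    p=manip.camera_params(n);K=p["camera_matrix"]
    d=cv2.undistortPoints(np.array([[[u,v]]],float),K,np.array([p["k1"],0,0,0,0])).ravel()
    R=np.array(p["R"]);return -R.T@p["t"], R.T@np.array([d[0],d[1],1])
def plane(n,u,v,z):
    c,d=ray(n,u,v);return c+d*(z-c[2])/d[2]
def tri(a,b):
    c1,d1=ray("top",*a);c2,d2=ray("scene",*b)
    s=np.linalg.lstsq(np.c_[d1,-d2],c2-c1,rcond=None)[0]
    p,q=c1+d1*s[0],c2+d2*s[1];return (p+q)/2,np.linalg.norm(p-q)
def proj(n,X):
    p=manip.camera_params(n);c=np.array(p["R"])@X+p["t"];x=c[:2]/c[2]
    x=x*(1+p["k1"]*(x@x));K=p["camera_matrix"];return K[:2,:2]@x+K[:2,2]
tc=lambda x,y:(240+x/3,190+y/3)
sc=lambda x,y:(220+x/3,200+y/3)
E
python3 - <<'E'
from h import *
np.set_printoptions(precision=4,suppress=True)
L=plane("top",*tc(64,261),.030)[:2];R=plane("top",*tc(632,480),.030)[:2]
print("stops",L,R,np.linalg.norm(L-R))
ys=(L-R)/np.linalg.norm(L-R);xs=np.array([ys[1],-ys[0]])
print("yaw",np.arctan2(xs[1],xs[0]))
# stop block centres: at y ~ +146-? / -206+?: midpoint y=-0.030
O=(L+R)/2+0.030*ys
F=lambda p:np.array([(p[:2]-O)@xs,(p[:2]-O)@ys])
print("O",O)
k,e=tri(tc(243,511),sc(78,293));print("knob",k,e,F(k))
c,e=tri(tc(328,458),sc(192,265));print("clamp",c,e,F(c))
b,e=tri(tc(301,352),sc(218,228));print("bolt",b,e,F(b))
for nm,pt,z in[("knob80",(243,511),.08),("clamp92",(328,458),.092),("pivot58",(301,352),.075),("bladetip",(263,77),.058),("turn a",(562,210),.075),("turn b",(495,326),.075),("ref a",(202,70),.075),("ref b",(153,188),.075),("stir",(307,200),.01),("vial",(390,32),.064)]:
    p=plane("top",*tc(*pt),z);print(nm,p[:2],F(p))
t,e=tri(tc(562,210),sc(500,215));print("turnfar",t,e)
t,e=tri(tc(495,326),sc(390,262));print("turnnear",t,e)
E
```

```text
stops [ 0.5399 -0.0834] [ 0.4266 -0.3975] 0.3338957280384662
yaw -0.34617622699984785
O [ 0.4934 -0.2122]
knob [ 0.408  -0.1859  0.0734] 0.0019153249204158825 [-0.0893 -0.0042]
clamp [ 0.4394 -0.2325  0.0902] 0.005562276447872437 [-0.0439 -0.0374]
bolt [ 0.4927 -0.2166  0.0637] 0.00240604510259124 [ 0.0009 -0.0044]
knob80 [ 0.4091 -0.1868] [-0.088  -0.0047]
clamp92 [ 0.4379 -0.2301] [-0.0461 -0.0356]
pivot58 [ 0.492  -0.2155] [-0.0002 -0.0036]
bladetip [ 0.6408 -0.1925] [0.1319 0.0686]
turn a [ 0.5696 -0.3522] [ 0.1191 -0.1058]
turn b [ 0.5077 -0.3172] [ 0.0491 -0.0939]
ref a [ 0.6413 -0.1599] [0.1214 0.0994]
ref b [ 0.5772 -0.1352] [0.0527 0.1009]
stir [ 0.5783 -0.2182] [0.0819 0.0232]
vial [ 0.6657 -0.2609] [0.1786 0.0126]
turnfar [ 0.5699 -0.3528  0.075 ] 0.0013822864310845705
turnnear [ 0.5075 -0.3169  0.0753] 0.0006507651753479036
```

Units first: shifts go in shares of 0.75 m and turns go in shares of pi rad. So -0.15 m is -0.2, -0.12 m is -0.16.

```bash
python3 nudge.py '[[[-0.04, -0.04, 0, 0, 0, 0, 0], [-0.08, -0.08, 0, 0, 0, 0, 0], [-0.12, -0.12, 0, 0, 0, 0, 0], [-0.16, -0.16, 0, 0, 0, 0, 0], [-0.2, -0.2, 0, 0, 0, 0, 0]]]' 20; python3 nudge.py '[[[-0.04, -0.04, 0, 0, 0, 0, 0], [-0.08, -0.08, 0, 0, 0, 0, 0], [-0.12, -0.12, 0, 0, 0, 0, 0], [-0.16, -0.16, 0, 0, 0, 0, 0], [-0.2, -0.2, 0, 0, 0, 0, 0]]]';python3 nudge.py '[[[-0.04, -0.04, 0, 0, 0, 0, 0], [-0.08, -0.08, 0, 0, 0, 0, 0], [-0.12, -0.12, 0, 0, 0, 0, 0], [-0.16, -0.16, 0, 0, 0, 0, 0], [-0.16, -0.16, 0, 0, 0, 0.0274, 0]]]'
```

```text
t: 0.6
position: [0.2739, 0.4428, 0.2263]
eef_rot: [0.129, 0.992, -0.0, -0.0]
wrist_force: [1.0, 0.4, 0.3]
width: 0.0567
grip_force: 0.0
t: 1.1
position: [0.3802, 0.2594, 0.2266]
eef_rot: [0.13, 0.992, -0.0, -0.0]
wrist_force: [0.8, -0.1, 0.5]
width: 0.0165
grip_force: 0.0
t: 1.6
position: [0.4674, 0.1079, 0.2265]
eef_rot: [0.177, 0.984, -0.001, 0.001]
wrist_force: [-0.1, 0.8, -0.2]
width: 0.0006
grip_force: 0.0
```

```bash
cat >> h.py <<'E'
O=np.array([0.4934,-0.2122]);yw=-0.3462
xs=np.array([np.cos(yw),np.sin(yw)]);ys=np.array([-xs[1],xs[0]])
F=lambda p:np.array([(p[:2]-O)@xs,(p[:2]-O)@ys])
W=lambda x,y:O+x*xs+y*ys
def st(tx=None,ty=None,tz=None):
    from scipy.spatial.transform import Rotation as Ro
    o=manip.get_obs();M=Ro.from_quat(o["eef_rot"]).as_matrix();p=np.array(o["position"])
    print("t",round(o["t"],2),"rail",F(p).round(4),"z",round(p[2],4),"ang err",round(float(np.arctan2(M[1,1],M[0,1])-np.arctan2(ys[1],ys[0])),4),"Frail",(np.array(o["wrist_force"])[:2]@np.c_[xs,ys]).round(2),"w",round(o["width"],3))
    if tx is not None: print("tool move",(M.T@(np.r_[W(tx,ty),tz]-p)).round(4))
E
python3 -c "
from h import *
st(-0.092,-0.048,0.15)"
```

```text
t 1.6 rail [-0.133   0.2923] z 0.2265 ang err -0.0095 Frail [-0.37  0.68] w 0.001
tool move [-0.0441 -0.3397  0.0773]
```

In the tool's units: -0.22 m is -0.2933, -0.04 m is -0.0533, -0.01 rad is -0.0032.

```bash
python3 nudge.py '[[[-0.0133, -0.06, 0, 0, 0, -0.0032, 0], [-0.0267, -0.12, 0, 0, 0, -0.0032, 0], [-0.04, -0.18, 0, 0, 0, -0.0032, 0], [-0.0533, -0.24, 0, 0, 0, -0.0032, 0], [-0.0587, -0.2933, 0, 0, 0, -0.0032, 0]]]'; python3 nudge.py '[[[0, -0.0533, 0, 0, 0, 0, 0], [0, -0.1067, 0.0267, 0, 0, 0, 0], [0, -0.16, 0.0667, 0, 0, 0, 0], [0, -0.16, 0.1027, 0, 0, 0, 0], [0, -0.16, 0.1027, 0, 0, 0, 0]]]';python3 -c "
from h import *
st(-0.092,-0.048,0.05)
im=manip.capture('top');cv2.imwrite('pics/t1.png',cv2.resize(im[190:410,220:460,::-1],None,fx=2.5,fy=2.5))
im=manip.capture('wrist');cv2.imwrite('pics/w1.png',im[:,:,::-1])"
```

```text
t: 2.1
position: [0.4312, -0.1099, 0.2267]
eef_rot: [0.168, 0.986, -0.0, 0.0]
wrist_force: [1.5, 0.0, 0.6]
width: 0.0007
grip_force: 0.0
t: 2.6
position: [0.3888, -0.2204, 0.1467]
eef_rot: [0.169, 0.986, 0.001, -0.004]
wrist_force: [0.3, 0.4, -0.6]
width: 0.0007
grip_force: 0.0
t 2.6 rail [-0.0956 -0.0432] z 0.1467 ang err 0.0075 Frail [0.12 0.52] w 0.001
tool move [-0.0043 -0.0048  0.0966]
```

View pics/w1.png

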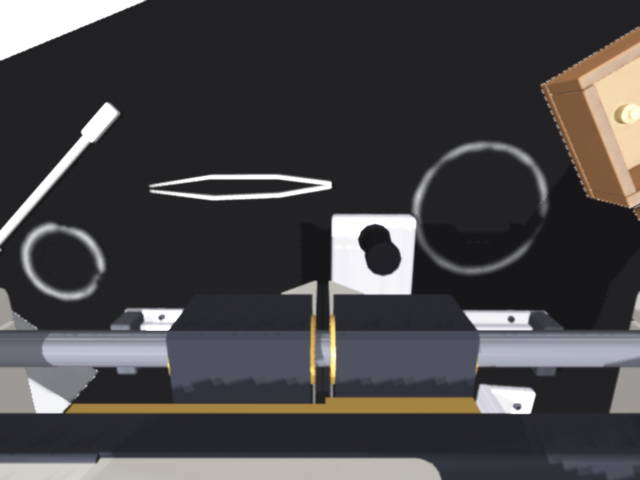

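The wrist view shows the carriage knob head at about (380,255), to the left of the closed fingers (322,290); nothing lies under the fingers but the carriage edge.

In the tool's units: 0.096 m is 0.128, 0.09 m is 0.12, -0.008 rad is -0.0025.

```bash
python3 nudge.py '[[[-0.0027, -0.0053, 0.04, 0, 0, -0.0013, 0], [-0.004, -0.0053, 0.08, 0, 0, -0.0025, 0], [-0.004, -0.0053, 0.12, 0, 0, -0.0025, 0], [-0.004, -0.0053, 0.128, 0, 0, -0.0025, 0], [-0.004, -0.0053, 0.128, 0, 0, -0.0025, 0]]]'; python3 -c "
from h import *
st(-0.092,0.0,0.05)"; python3 nudge.py '[[[0, 0.0133, 0, 0, 0, 0, 0], [0, 0.0267, 0, 0, 0, 0, 0], [0, 0.04, 0, 0, 0, 0, 0], [0, 0.0533, 0, 0, 0, 0, 0], [0, 0.0667, 0, 0, 0, 0, 0]]]'; python3 -c "
from h import *
st(-0.092,0.0,0.05)"
```

```text
t: 3.2
position: [0.3943, -0.2248, 0.0541]
eef_rot: [0.162, 0.987, 0.0, -0.0]
wrist_force: [-0.9, 0.7, -0.0]
width: 0.0007
grip_force: 0.0
t 3.2 rail [-0.0889 -0.0454] z 0.0541 ang err 0.0201 Frail [-1.06  0.4 ] w 0.001
tool move [0.0022 0.0455 0.0041]
t: 3.7
position: [0.4113, -0.1777, 0.0545]
eef_rot: [0.163, 0.987, -0.0, 0.001]
wrist_force: [0.9, -3.9, 1.7]
width: 0.0006
grip_force: 1.6
t 3.7 rail [-0.0889  0.0045] z 0.0545 ang err 0.0188 Frail [ 2.17 -3.35] w 0.001
tool move [ 0.0032 -0.0045  0.0045]
```

In the tool's units: 0.052 m is 0.0693, 0.046 m is 0.0613, 0.019 rad is 0.006.

```bash
python3 nudge.py '[[[0, 0.016, 0, 0, 0, 0.0032, 0], [0, 0.032, 0, 0, 0, 0.006, 0], [0, 0.048, 0, 0, 0, 0.006, 0], [0, 0.0613, 0, 0, 0, 0.006, 0], [0, 0.0693, 0, 0, 0, 0.006, 0]]]'; python3 -c "
from h import *
st()"; python3 nudge.py '[[[0, 0.004, 0, 0, 0, 0, 0], [0, 0.008, 0, 0, 0, 0, 0], [0, 0.0107, 0, 0, 0, 0, 0], [0, 0.0133, 0, 0, 0, 0, 0], [0, 0.0133, 0, 0, 0, 0, 0]]]'; python3 -c "
from h import *
st()
im=manip.capture('top');cv2.imwrite('pics/t2.png',cv2.resize(im[190:390,220:460,::-1],None,fx=3,fy=3))"
```

```text
t: 4.2
position: [0.4268, -0.1276, 0.0536]
eef_rot: [0.172, 0.985, 0.0, -0.0]
wrist_force: [1.1, -3.1, 1.2]
width: 0.0006
grip_force: 1.5
t 4.2 rail [-0.0913  0.057 ] z 0.0536 ang err 0.0009 Frail [ 2.06 -2.52] w 0.001
t: 4.7
position: [0.4297, -0.1193, 0.0536]
eef_rot: [0.173, 0.985, 0.0, -0.0]
wrist_force: [0.2, -1.1, 0.9]
width: 0.0002
grip_force: 0.8
t 4.7 rail [-0.0914  0.0658] z 0.0536 ang err -0.0006 Frail [ 0.5  -0.94] w 0.0
```

View pics/t2.png

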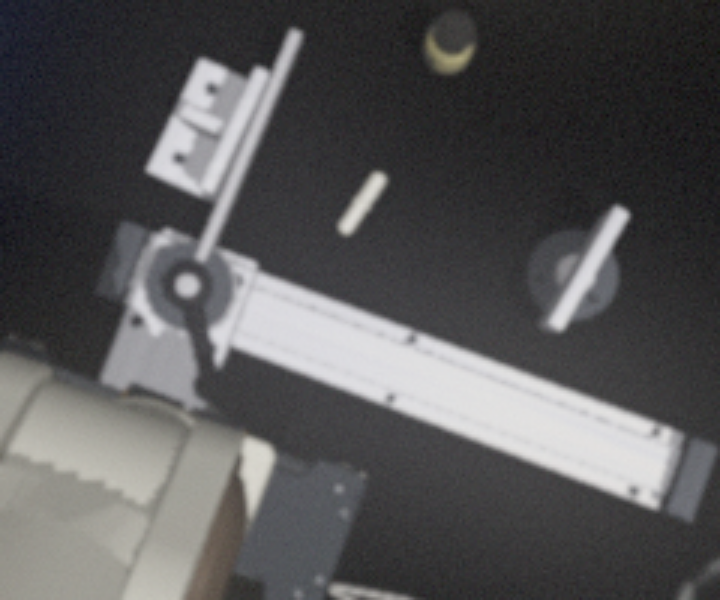

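The carriage is nearly home: the hub is at (187,285) beside the left stop and the blade lies close along the fixed plate. I'll press on until the force rises.

In the tool's units: 0.004 m is 0.0053, 0.003 m is 0.004.

```bash
python3 nudge.py '[[[0, 0.0013, 0, 0, 0, 0, 0], [0, 0.0027, 0, 0, 0, 0, 0], [0, 0.004, 0, 0, 0, 0, 0], [0, 0.0053, 0, 0, 0, 0, 0], [0, 0.0053, 0, 0, 0, 0, 0]]]'; python3 nudge.py '[[[0, 0.0013, 0, 0, 0, 0, 0], [0, 0.0027, 0, 0, 0, 0, 0], [0, 0.004, 0, 0, 0, 0, 0], [0, 0.0053, 0, 0, 0, 0, 0], [0, 0.0053, 0, 0, 0, 0, 0]]]'; python3 -c "
from h import *
st()"
```

```text
t: 5.25
position: [0.4311, -0.1155, 0.0536]
eef_rot: [0.172, 0.985, 0.0, -0.0]
wrist_force: [-0.9, -2.7, 0.8]
width: 0.0005
grip_force: 1.1
t: 5.75
position: [0.4316, -0.1142, 0.0536]
eef_rot: [0.173, 0.985, -0.001, -0.001]
wrist_force: [-3.3, -8.7, 2.7]
width: 0.0002
grip_force: 4.9
t 5.75 rail [-0.0914  0.0712] z 0.0536 ang err -0.0025 Frail [-0.17 -9.35] w 0.0
```

In the tool's units: 0.003 m is 0.004, 0.002 m is 0.0027.

```bash
python3 nudge.py '[[[0, 0.0013, 0, 0, 0, 0, 0], [0, 0.0027, 0, 0, 0, 0, 0], [0, 0.004, 0, 0, 0, 0, 0], [0, 0.004, 0, 0, 0, 0, 0]]]'; python3 nudge.py '[[[0, -0.008, 0, 0, 0, 0, 0], [0, -0.016, 0, 0, 0, 0, 0], [0, -0.0333, 0, 0, 0, 0, 0], [0, -0.0333, -0.04, 0, 0, 0, 0], [0, -0.0333, -0.0867, 0, 0, 0, 0]]]';python3 -c "
from h import *
st(-0.050,0.01,0.12)
im=manip.capture('top');cv2.imwrite('pics/t3.png',cv2.resize(im[190:390,220:460,::-1],None,fx=3,fy=3))"
```

```text
t: 6.15
position: [0.4316, -0.114, 0.0536]
eef_rot: [0.175, 0.985, -0.002, -0.001]
wrist_force: [-6.5, -16.3, 3.3]
width: 0.0004
grip_force: 8.8
t: 6.65
position: [0.4239, -0.1319, 0.1182]
eef_rot: [0.172, 0.985, 0.0, -0.002]
wrist_force: [1.3, 0.6, 0.9]
width: 0.0005
grip_force: 0.0
t 6.65 rail [-0.0927  0.0519] z 0.1182 ang err -0.0002 Frail [1.05 1.04] w 0.0
tool move [-0.0427 -0.0419 -0.002 ]
```

In the tool's units: 0.046 m is 0.0613, -0.043 m is -0.0573.

```bash
python3 nudge.py '[[[-0.0133, -0.04, 0, 0, 0, 0, 0], [-0.0573, -0.048, 0, 0, 0, 0, 0], [-0.0573, -0.048, 0.0267, 0, 0, 0, 0], [-0.0573, -0.048, 0.0613, 0, 0, 0, 0], [-0.0573, -0.048, 0.0613, 0, 0, 0, 0]]]'; python3 -c "
from h import *
st(-0.050,0.04,0.07)"; python3 nudge.py '[[[0, 0.008, 0, 0, 0, 0, 0], [0, 0.016, 0, 0, 0, 0, 0], [0, 0.024, 0, 0, 0, 0, 0], [0, 0.032, 0, 0, 0, 0, 0], [0, 0.04, 0, 0, 0, 0, 0]]]';python3 -c "
from h import *
st(-0.050,0.04,0.07)"; python3 nudge.py '[[[0, 0.008, 0, 0, 0, 0, 0], [0, 0.016, 0, 0, 0, 0, 0], [0, 0.024, 0, 0, 0, 0, 0], [0, 0.032, 0, 0, 0, 0, 0], [0, 0.04, 0, 0, 0, 0, 0]]]';python3 -c "
from h import *
st(-0.050,0.11,0.07)"
```

```text
t: 7.2
position: [0.4514, -0.1795, 0.0701]
eef_rot: [0.172, 0.985, 0.001, -0.003]
wrist_force: [-0.7, 0.3, -0.0]
width: 0.0003
grip_force: 0.0
t 7.2 rail [-0.0506  0.0165] z 0.0701 ang err 0.0005 Frail [-0.8   0.03] w 0.0
tool move [-0.0006  0.0235  0.0001]
t: 7.7
position: [0.4634, -0.1527, 0.0732]
eef_rot: [0.172, 0.985, -0.0, -0.0]
wrist_force: [-6.3, -4.1, 2.9]
width: 0.0001
grip_force: 2.9
t 7.7 rail [-0.0484  0.0457] z 0.0732 ang err -0.0 Frail [-4.55 -5.95] w 0.0
tool move [ 0.0016 -0.0057  0.0032]
t: 8.2
position: [0.4733, -0.1245, 0.0726]
eef_rot: [0.173, 0.985, -0.0, -0.001]
wrist_force: [-3.0, -2.9, 0.3]
width: 0.0003
grip_force: 1.5
t 8.2 rail [-0.0487  0.0757] z 0.0726 ang err -0.0008 Frail [-1.88 -3.76] w 0.0
tool move [0.0014 0.0343 0.0026]
```

In the tool's units: 0.03 m is 0.04, 0.024 m is 0.032.

```bash
python3 nudge.py '[[[0, 0.008, 0, 0, 0, 0, 0], [0, 0.016, 0, 0, 0, 0, 0], [0, 0.024, 0, 0, 0, 0, 0], [0, 0.032, 0, 0, 0, 0, 0], [0, 0.04, 0, 0, 0, 0, 0]]]';python3 -c "
from h import *
st()"; python3 nudge.py '[[[0, 0.0027, 0, 0, 0, 0, 0], [0, 0.0053, 0, 0, 0, 0, 0], [0, 0.008, 0, 0, 0, 0, 0], [0, 0.0107, 0, 0, 0, 0, 0], [0, 0.0107, 0, 0, 0, 0, 0]]]';python3 -c "
from h import *
st()"
```

```text
t: 8.7
position: [0.4866, -0.0977, 0.0735]
eef_rot: [0.173, 0.985, -0.001, 0.002]
wrist_force: [1.9, -8.0, -0.7]
width: 0.0008
grip_force: 3.3
t 8.7 rail [-0.0453  0.1054] z 0.0735 ang err -0.0015 Frail [ 4.5  -6.83] w 0.001
t: 9.2
position: [0.4905, -0.0923, 0.074]
eef_rot: [0.174, 0.985, -0.001, 0.004]
wrist_force: [4.1, -9.8, -3.0]
width: 0.0004
grip_force: 4.2
t 9.2 rail [-0.0434  0.1118] z 0.074 ang err -0.0032 Frail [ 7.18 -7.85] w 0.0
```

In the tool's units: 0.006 m is 0.008, 0.004 m is 0.0053.

```bash
python3 nudge.py '[[[0, 0.0027, 0, 0, 0, 0, 0], [0, 0.0053, 0, 0, 0, 0, 0], [0, 0.008, 0, 0, 0, 0, 0], [0, 0.008, 0, 0, 0, 0, 0]]]';python3 -c "
from h import *
st()
im=manip.capture('top');cv2.imwrite('pics/t4.png',cv2.resize(im[190:390,220:460,::-1],None,fx=3,fy=3))
im=manip.capture('scene');cv2.imwrite('pics/s4.png',cv2.resize(im[200:390,220:400,::-1],None,fx=3,fy=3))"
```

```text
t: 9.6
position: [0.4925, -0.0901, 0.0741]
eef_rot: [0.175, 0.985, -0.003, 0.005]
wrist_force: [2.8, -18.1, -2.4]
width: 0.0007
grip_force: 7.9
t 9.6 rail [-0.0423  0.1146] z 0.0741 ang err -0.0062 Frail [  8.83 -16.1 ] w 0.001
```

View pics/s4.png

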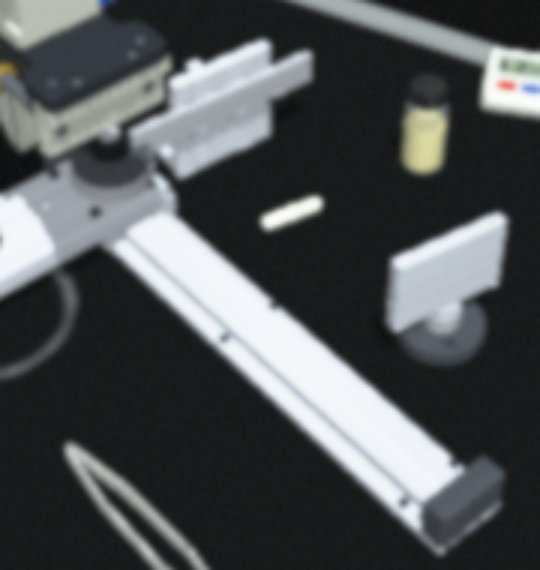

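The blade lies against the fixed plate with the carriage home, and the force rose to 16 N at the clamp's end stop. Next I back off, lift and check the lever.

In the tool's units: -0.06 m is -0.08, 0.04 m is 0.0533.

```bash
python3 nudge.py '[[[0, -0.0133, 0, 0, 0, 0, 0], [0, -0.0293, 0, 0, 0, 0, 0], [0, -0.0293, -0.04, 0, 0, 0, 0], [0, -0.0293, -0.08, 0, 0, 0, 0], [0.0533, 0, -0.08, 0, 0, 0, 0]]]'; python3 nudge.py '[[[0.0267, 0.04, 0, 0, 0, 0, 0], [0.0267, 0.04, 0, 0, 0, 0, 0]]]'; python3 -c "
from h import *
st(-0.092,0.146,0.055)
im=manip.capture('top');cv2.imwrite('pics/t5.png',cv2.resize(im[190:390,220:460,::-1],None,fx=3,fy=3))"
```

```text
t: 10.2
position: [0.458, -0.073, 0.1371]
eef_rot: [0.175, 0.985, 0.0, 0.006]
wrist_force: [-0.1, 1.4, 1.0]
width: 0.0004
grip_force: 0.0
t: 10.4
position: [0.4409, -0.0295, 0.1328]
eef_rot: [0.169, 0.986, 0.001, -0.001]
wrist_force: [0.0, 0.2, 0.1]
width: 0.0005
grip_force: 0.0
t 10.4 rail [-0.1113  0.154 ] z 0.1328 ang err 0.0064 Frail [-0.05  0.2 ] w 0.001
tool move [-0.0194 -0.0084  0.0778]
```

View pics/t5.png

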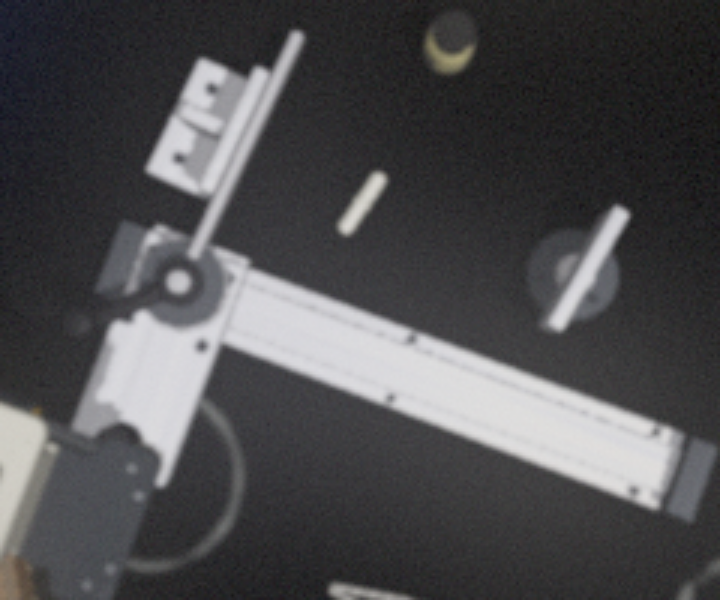

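The lever is swung over (knob at (78,322), pivot at (178,282)); the blade lies along the fixed plate and the stir bar and vial are unmoved. I'll compute the angles.

```bash
python3 -c "
from h import *
q=lambda x,y,z:F(plane('top',220+x/3,190+y/3,z))
k=q(78,322,.092);p=q(178,282,.066);print(k,p,k-p,np.degrees(np.arctan2((k-p)[1],-(k-p)[0])))
a=q(297,35,.058);b=q(200,245,.058);d=a-b;print(a,b,'blade',np.arctan2(d[1],d[0]), np.arctan2(*(a-p)[::-1]))
a=q(622,210,.075);b=q(553,326,.075);m=(a+b)/2;print(m,np.arctan2(*(a-b)[::-1]))
"
```

```text
[-0.03881488  0.13943742] [-0.00045146  0.10091877] [-0.03836342  0.03851865] 45.115685307211
[0.14860082 0.09016013] [0.02251316 0.09789431] blade -0.06126299645303914 -0.07205533511062996
[ 0.08392048 -0.09939878] -0.18133695493977414
```

Lever measured at 45° (fully locked), blade about −0.067 rad; flush is expected at pivot y ≈ −0.087, i.e. finger y ≈ −0.058.

In the tool's units: 0.078 m is 0.104, 0.06 m is 0.08, 0.006 rad is 0.0019.

```bash
python3 nudge.py '[[[-0.0253, -0.008, 0, 0, 0, 0.0019, 0], [-0.0253, -0.008, 0.04, 0, 0, 0.0019, 0], [-0.0253, -0.008, 0.08, 0, 0, 0.0019, 0], [-0.0253, -0.008, 0.104, 0, 0, 0.0019, 0], [-0.0253, -0.008, 0.104, 0, 0, 0.0019, 0]]]';python3 -c "
from h import *
st()"; python3 nudge.py '[[[0, -0.0107, 0, 0, 0, 0, 0], [0, -0.0213, 0, 0, 0, 0, 0], [0, -0.0347, 0, 0, 0, 0, 0], [0, -0.0507, 0, 0, 0, 0, 0], [0, -0.0667, 0, 0, 0, 0, 0]]]';python3 -c "
from h import *
st(-0.092,-0.04,.055)"
```

```text
t: 10.95
position: [0.4565, -0.0475, 0.0525]
eef_rot: [0.176, 0.984, -0.0, -0.002]
wrist_force: [-0.1, -0.4, 1.0]
width: 0.0006
grip_force: 0.0
t 10.95 rail [-0.0906  0.1424] z 0.0525 ang err -0.0072 Frail [ 0.08 -0.4 ] w 0.001
t: 11.45
position: [0.4421, -0.095, 0.0556]
eef_rot: [0.175, 0.984, 0.0, 0.001]
wrist_force: [2.6, 2.2, 1.1]
width: 0.0004
grip_force: 1.4
t 11.45 rail [-0.0881  0.0928] z 0.0556 ang err -0.0065 Frail [1.71 2.97] w 0.0
tool move [ 0.0031 -0.1329  0.0005]
```

In the tool's units: -0.07 m is -0.0933, -0.056 m is -0.0747.

```bash
python3 nudge.py '[[[0, -0.0187, 0, 0, 0, 0, 0], [0.0013, -0.0373, 0, 0, 0, 0, 0], [0.0013, -0.056, 0, 0, 0, 0, 0], [0.0027, -0.0747, 0, 0, 0, 0, 0], [0.0027, -0.0933, 0, 0, 0, 0, 0]]]';python3 nudge.py '[[[0, -0.016, 0, 0, 0, 0, 0], [0, -0.032, 0, 0, 0, 0, 0], [0, -0.048, 0, 0, 0, 0, 0], [0, -0.0613, 0, 0, 0, 0, 0], [0, -0.0707, 0, 0, 0, 0, 0]]]';python3 -c "
from h import *
st(-0.092,-0.058,.055)
im=manip.capture('top');cv2.imwrite('pics/t6.png',cv2.resize(im[190:390,220:460,::-1],None,fx=3,fy=3))"
```

```text
t: 11.95
position: [0.4155, -0.1603, 0.0554]
eef_rot: [0.176, 0.984, -0.0, 0.001]
wrist_force: [2.6, 2.2, 0.7]
width: 0.0003
grip_force: 1.4
t: 12.45
position: [0.3961, -0.2096, 0.0546]
eef_rot: [0.176, 0.984, -0.0, -0.0]
wrist_force: [2.5, 1.9, 1.5]
width: 0.0006
grip_force: 1.2
t 12.45 rail [-0.0925 -0.0305] z 0.0546 ang err -0.0075 Frail [1.69 2.6 ] w 0.001
tool move [-0.0007 -0.0275 -0.0004]
```

View pics/t6.png

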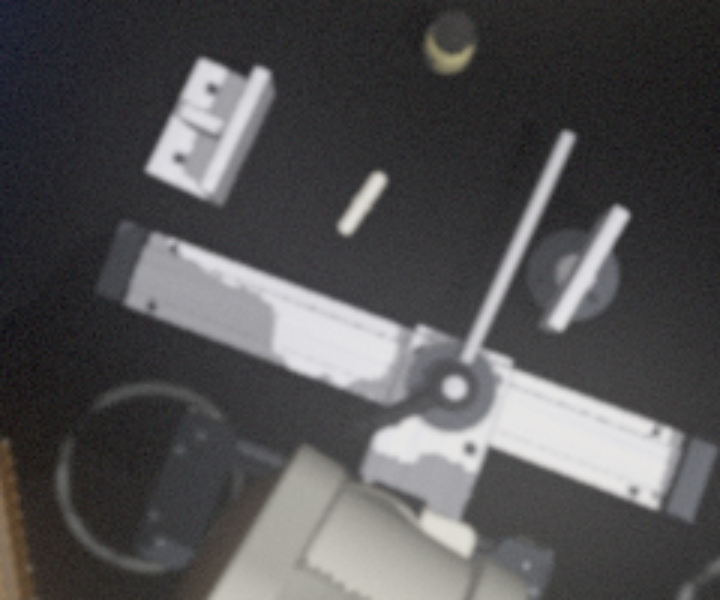

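The blade (tip (567,135), pivot (455,387)) is locked and about 25 mm short of the turning plate. I'll close in, then creep forward watching the force.

In the tool's units: -0.02 m is -0.0267, -0.018 m is -0.024.

```bash
python3 nudge.py '[[[0, -0.0067, 0, 0, 0, 0, 0], [0, -0.0133, 0, 0, 0, 0, 0], [0, -0.0187, 0, 0, 0, 0, 0], [0, -0.024, 0, 0, 0, 0, 0], [0, -0.0267, 0, 0, 0, 0, 0]]]';python3 -c "
from h import *
st()";for i in 1 2; do python3 nudge.py '[[[0, -0.0009, 0, 0, 0, 0, 0], [0, -0.0019, 0, 0, 0, 0, 0], [0, -0.0027, 0, 0, 0, 0, 0], [0, -0.0027, 0, 0, 0, 0, 0]]]' >/dev/null;python3 -c "
from h import *
st()"; done
```

```text
t: 13.0
position: [0.3892, -0.2274, 0.0545]
eef_rot: [0.176, 0.984, 0.0, -0.001]
wrist_force: [0.2, 1.7, 0.3]
width: 0.0004
grip_force: 1.0
t 13.0 rail [-0.0928 -0.0497] z 0.0545 ang err -0.0067 Frail [-0.36  1.63] w 0.0
t 13.4 rail [-0.0926 -0.0513] z 0.0546 ang err -0.0065 Frail [-1.51  2.28] w 0.001
t 13.8 rail [-0.0923 -0.0535] z 0.0547 ang err -0.0068 Frail [-1.85  1.71] w 0.001
```

In the tool's units: -0.002 m is -0.0027, -0.0014 m is -0.0019.

```bash
python3 nudge.py '[[[0, -0.0009, 0, 0, 0, 0, 0], [0, -0.0019, 0, 0, 0, 0, 0], [0, -0.0027, 0, 0, 0, 0, 0], [0, -0.0027, 0, 0, 0, 0, 0]]]' >/dev/null;python3 -c "
from h import *
st()"; python3 nudge.py '[[[0, -0.0007, 0, 0, 0, 0, 0], [0, -0.0013, 0, 0, 0, 0, 0], [0, -0.0013, 0, 0, 0, 0, 0]]]' >/dev/null;python3 -c "
from h import *
st()"; python3 nudge.py '[[[0, -0.0007, 0, 0, 0, 0, 0], [0, -0.0013, 0, 0, 0, 0, 0], [0, -0.0013, 0, 0, 0, 0, 0]]]' >/dev/null;python3 -c "
from h import *
st()
im=manip.capture('top')
im=im[230:330,350:440,::-1];cv2.imwrite('pics/t7.png',cv2.resize(im,None,fx=6,fy=6,interpolation=cv2.INTER_CUBIC))"
```

```text
t 14.2 rail [-0.0923 -0.0555] z 0.0547 ang err -0.0067 Frail [-0.15  2.31] w 0.0
t 14.5 rail [-0.0923 -0.0565] z 0.0547 ang err -0.0067 Frail [-0.56  1.32] w 0.0
t 14.8 rail [-0.0923 -0.0573] z 0.0547 ang err -0.0065 Frail [-1.16  2.44] w 0.001
```

View pics/t7.png

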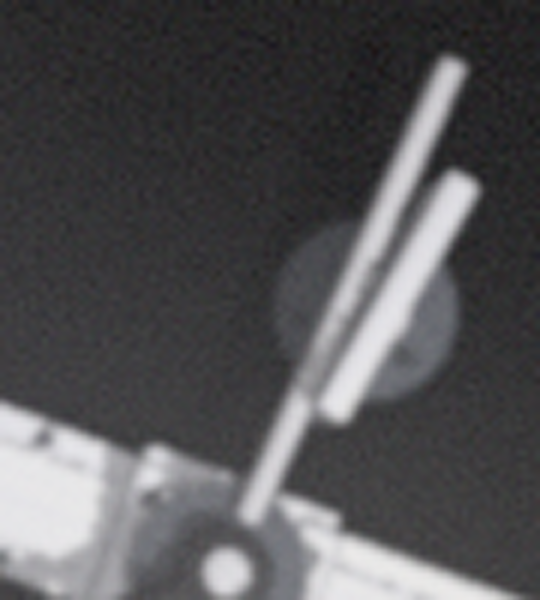

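The plate (ends (462,180) and (338,412)) is not yet flush: there is still a wedge towards the far end of the blade. I'll compute the remaining gap.

```bash
python3 -c "
from h import *
q=lambda x,y,z:F(plane('top',350+x/6,230+y/6,z))
p=q(227,571,.066);a=q(453,67,.058);b=q(256,510,.058);c=q(463,182,.075);d=q(338,412,.075)
an=lambda v:np.arctan2(v[1],v[0]);m=(c+d)/2
print(p,'blade',an(a-b),an(a-p),'plate',an(c-d),m)
n=(a-b)/np.linalg.norm(a-b);r=m-b;print('offset right',-(n[0]*r[1]-n[1]*r[0]))"
```

```text
[ 0.00057473 -0.08395059] blade -0.06387953281183292 -0.0716812118872992 plate -0.14326278972224266 [ 0.08418728 -0.10083465]
offset right 0.010349550097856859
```

In the tool's units: -0.0015 m is -0.002, -0.001 m is -0.0013.

```bash
python3 nudge.py '[[[0, -0.0007, 0, 0, 0, 0, 0], [0, -0.0013, 0, 0, 0, 0, 0], [0, -0.002, 0, 0, 0, 0, 0], [0, -0.002, 0, 0, 0, 0, 0]]]' >/dev/null;python3 -c "
from h import *
st()"; python3 nudge.py '[[[0, -0.0007, 0, 0, 0, 0, 0], [0, -0.0013, 0, 0, 0, 0, 0], [0, -0.0013, 0, 0, 0, 0, 0]]]' >/dev/null;python3 -c "
from h import *
st()"; python3 nudge.py '[[[0, -0.0005, 0, 0, 0, 0, 0], [0, -0.0011, 0, 0, 0, 0, 0], [0, -0.0011, 0, 0, 0, 0, 0]]]' >/dev/null;python3 -c "
from h import *
st()"
```

```text
t 15.25 rail [-0.0923 -0.0589] z 0.0547 ang err -0.0066 Frail [-1.93  3.44] w 0.0
t 15.55 rail [-0.0923 -0.06  ] z 0.0547 ang err -0.0067 Frail [-0.4   2.69] w 0.001
t 15.85 rail [-0.0923 -0.0607] z 0.0547 ang err -0.0066 Frail [-0.61  1.95] w -0.0
```

In the tool's units: -0.0006 m is -0.0008, -0.0003 m is -0.0004.

```bash
for i in 1; do python3 nudge.py '[[[0, -0.0004, 0, 0, 0, 0, 0], [0, -0.0008, 0, 0, 0, 0, 0], [0, -0.0008, 0, 0, 0, 0, 0]]]' >/dev/null;python3 -c "
from h import *
st()"; done; python3 nudge.py '[[[0, -0.0004, 0, 0, 0, 0, 0], [0, -0.0008, 0, 0, 0, 0, 0], [0, -0.0008, 0, 0, 0, 0, 0]]]' >/dev/null;python3 -c "
from h import *
st()
im=manip.capture('top')
im=im[230:330,350:440,::-1];cv2.imwrite('pics/t8.png',cv2.resize(im,None,fx=6,fy=6,interpolation=cv2.INTER_CUBIC))"
```

```text
t 16.15 rail [-0.0924 -0.0609] z 0.0547 ang err -0.0063 Frail [-0.87  3.21] w 0.0
t 16.45 rail [-0.0924 -0.0613] z 0.0547 ang err -0.0061 Frail [-1.32  6.12] w 0.0
```

View pics/t8.png

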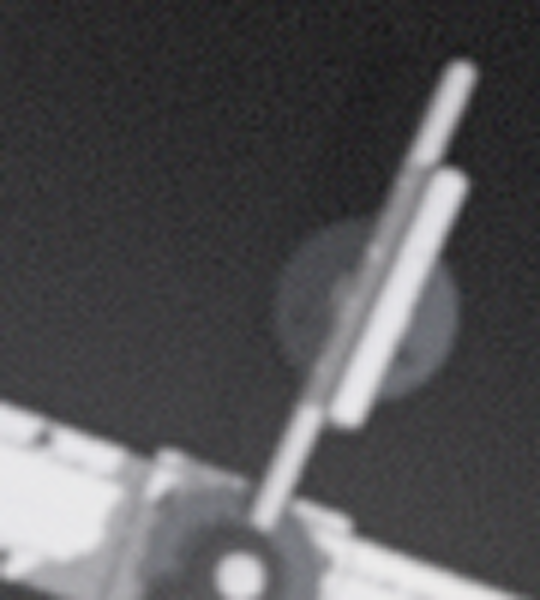

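The plate is now parallel to the blade and the force is rising (6 N): contact along its length. One last slight press, then I back away.

In the tool's units: -0.0004 m is -0.0005.

```bash
python3 nudge.py '[[[0, -0.0005, 0, 0, 0, 0, 0], [0, -0.0005, 0, 0, 0, 0, 0]]]' >/dev/null;python3 -c "
from h import *
st()"; python3 nudge.py '[[[0, 0.004, 0, 0, 0, 0, 0], [0, 0.0133, 0, 0, 0, 0, 0], [0, 0.0267, 0, 0, 0, 0, 0], [0.0133, 0.0267, -0.0533, 0, 0, 0, 0], [0.0267, 0.0267, -0.1067, 0, 0, 0, 0]]]'; python3 nudge.py '[[[0, 0.04, -0.0533, 0, 0, 0, 0], [0, 0.0933, -0.08, 0, 0, 0, 0], [0, 0.1467, -0.08, 0, 0, 0, 0], [0, 0.1867, -0.08, 0, 0, 0, 0], [0, 0.1867, -0.08, 0, 0, 0, 0]]]'; python3 -c "
from h import *
st()
im=manip.capture('top')
im=im[230:350,300:440,::-1];cv2.imwrite('pics/t9.png',cv2.resize(im,None,fx=5,fy=5,interpolation=cv2.INTER_CUBIC))"
```

```text
t 16.7 rail [-0.0924 -0.0614] z 0.0547 ang err -0.0058 Frail [-1.09  6.54] w 0.0
t: 17.2
position: [0.3724, -0.2126, 0.1342]
eef_rot: [0.175, 0.985, 0.0, -0.002]
wrist_force: [1.6, -0.3, 0.4]
width: 0.0006
grip_force: 0.0
t: 17.7
position: [0.4236, -0.0778, 0.1953]
eef_rot: [0.172, 0.985, 0.001, 0.001]
wrist_force: [0.8, 0.5, -0.2]
width: 0.0005
grip_force: 0.0
t 17.7 rail [-0.1112  0.1027] z 0.1953 ang err 0.0005 Frail [0.61 0.79] w 0.0
```

View pics/t9.png

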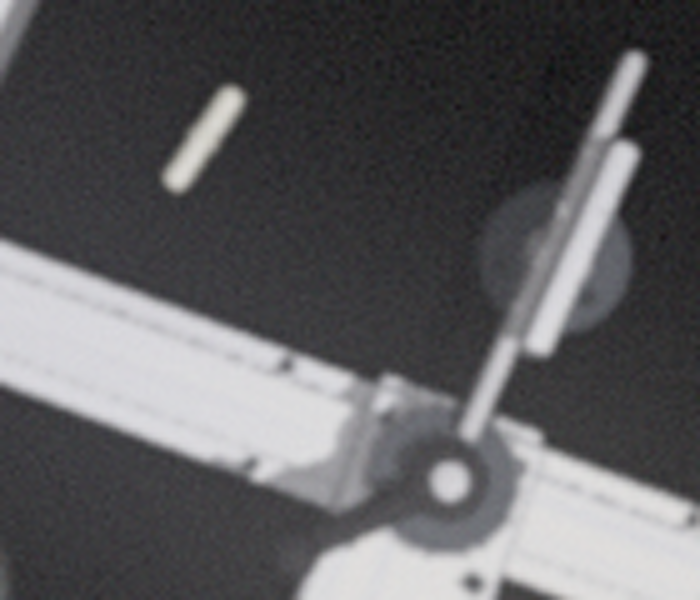

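The blade and plate look parallel with no gap, the lever is still locked and the stir bar is unmoved. I'll do a quick numeric check, then hand in if it holds.

```bash
python3 -c "
from h import *
q=lambda x,y,z:F(plane('top',300+x/5,230+y/5,z))
a=q(636,58,.058);b=q(475,425,.058);c=q(627,148,.075);d=q(540,348,.075)
an=lambda v:np.arctan2(v[1],v[0]);m=(c+d)/2
print('blade',an(a-b),'plate',an(c-d))
n=(a-b)/np.linalg.norm(a-b);r=m-b;off=-(n[0]*r[1]-n[1]*r[0]);print('offset right',off)
if abs(an(a-b)-an(c-d))<.03 and abs(off-.007)<.002: print('done',manip.job_done())"
```

```text
blade -0.05921583458457937 plate -0.05700653622753364
offset right 0.007246722895560779
the job is handed in; nothing more can be done
done None
```

The job is handed in: the clamp is locked at the left stop setting, and the turning plate sits flush on the blade (−0.057 against −0.059 rad as measured, blade-to-plate offset 7.2 mm where 7 is flush). The robot is clear and the stir bar is unmoved; the vials were never approached, and the one nearest the bevel was last seen in place before the final push.

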